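Nudge the cassette carrier onto its locating pins

ROBOT

A 6-joint arm with a two-finger parallel gripper is mounted at the origin on the work surface. World frame = base frame: x ahead of the robot, y to its left, z up, the work surface at z = 0. Lengths are in m, angles in rad, forces in N, time in s.
With the tool pointing down it reaches from about 0.325 to 0.925 m from the base axis. Payload 3.1 kg.
Tool frame: the origin (TCP) lies midway between the tips of the shut fingers; the grasp point (between the pads) lies 19 mm behind it; z points along the fingers, y is the line along which they close (so a half turn about z gives the same grasp; the last joint's range is limited). The gripper opens to 85 mm and grips with 20 to 120 N. Pads are 22 mm wide; open, the fingers measure 114 mm over their backs; the gripper's body (76 mm by 85 mm) begins 54 mm behind the grasp point. The pads swing forward as they close: fully open they stand 13 mm farther back than shut.
Start: joints at [-1.363, 0.217, 1.613, -0, 1.311, -0.112], TCP at [0.197, -0.593, 0.231] pointing down, gripper open.
Joint ranges: [-2.75, 2.75], [-0.78, 2.1], [0.31, 2.55], [-1.13, 4.27], [0.13, 2.63], [-2.58, 2.58]. Speed limits (rad/s): [2.79, 2.79, 3.14, 3.14, 3.14, 3.14].

INTERFACE

Orientations are given as [roll, pitch, yaw] about the fixed x, y, z axes, in that order (R = Rz(yaw) Ry(pitch) Rx(roll)).
In Python, from bench import bot, viewer gives the robot as it stands.
- The arm moves only by the tool drive_tool, never from a script. Its argument "plan" is a list of rows, each a list of 6 numbers: the shift along the world's x, y, z normalised to -1 to 1, where 1 is 0.03 m, then the turn, a rotation vector about the world's x, y, z normalised to -1 to 1, where 1 is 360 degrees. In form: [[x, y, z, rx, ry, rz], ...]. A call has 1 to 12 rows; each row shifts and turns the commanded pose from where the row before left it; what a row does not reach is not made up. A row lasts 1/10 s, in which the tool goes at most 50 mm and 8.59 degrees, less where a joint would pass 70% of its speed; a pose out of reach is approached as far as the arm can. A call with a number of a shift or a turn outside -1 to 1 is refused whole. A call with a gripper value outside its range is refused whole. "hand" is the gripper command: -1 is fully open, 1 is shut, values between are in proportion, set as the call begins (left out, the last holds). The fingers move at their own pace and stop on an object; the grip force is fixed at half the most. Time passes only in rows, so rows that do not move let the fingers close. It gives the time, the measured TCP pose, the force, the opening and the grip force at its end, in the units of the state.
- bot.get_obs(): the state, without advancing time (a new reading comes with each control period).
- viewer.snapshot(name): name is "side" or "top"; returns a dict with "frame" (420x560x3 uint8, red, green, blue), "depth" (420x560 float32, m along the optical axis (not along the pixel's ray), 0 where there is no reading), "fovy" (degrees; the focal length in pixels is half the picture's height over the tangent of half this angle, whatever the lens; pixels are square), "cx", "cy" (the principal point, pixels), "R" (3x3) and "t" (3): a world point X has camera coordinates R X + t. Camera axes: x right, y down, z forward; pixel columns grow to the right and rows downward; lengths in m; the calibration is good to about 2 mm. A picture is of the moment at which its call begins.
- bot.hand_in(): hands the job in; it is judged then, once.
Trained networks look in a picture, given as the dict that the camera call returned (one of the last four; its "shot" number tells which), for a name from the list of things; names that differ only in an ending like _2 or _b are one class to them, and where a whole thing is asked for, a point or a joint stands for the part that bears it (a point fixed in the world has none). Each returns a list of dicts, best first, with "conf" (0 to 1); they miss things now and then, are a little off and sometimes report something else, mostly with a low value. They report only what shows in the picture. A call takes as long as a camera call. They do not tell look-alikes from the thing itself.
- viewer.recognise(target, picture): "xyz" ([x, y, z] in m, in world coordinates, good to about 4 mm: the middle of the surface that is visible of it).
- viewer.regions_of(target, picture): "pixels" (420x560 bool, what is visible of it).
The state is a dict: "time_s": time; "joints": joint angles; "qvel": joint speeds; "joint_efforts": joint torques, N m; "position": TCP position; "eef_rot": TCP orientation; "force": force on the tool from outside, world axes, zero at the start; "wrist_torque": the same for the moment, N m; "grip_width": finger opening in m; "grip_force": force on a finger pad.
Only numpy, scipy, OpenCV 4.12 (cv2) and the standard library are available. Lean on these libraries where they do the work, as an engineer would, in place of code of your own. Each camera call takes 0.05 s, during which the arm holds its last target. There are 200 camera calls.

TASK

The dark carrier plate, loaded with open test cassettes, was laid carelessly on its aluminium base and rides up on the two locating pins. Nudge it sideways with the fingertips until both of its holes drop over the two pins and it lies flat on the base, then draw the hand clear. The strips lie loose in the cassettes, so only push or press the carrier, never lift, carry or steeply tip it, and leave the other things on the bench where they are.

Things in the scene. Friction and masses are not known exactly. Their poses are not given: they have to be found in the camera images.
- base: Aluminium base, 210 (its x) x 270 (its y) x 15 mm thick, screwed to the bench; origin at the centre of its underside, on the bench top (z = 0). Its top face, the bed, is 15 mm above the bench. Its x axis points more or less away from the robot, y to the left.
- pin_left (a point): Foot of the left (+y) steel locating pin, on its axis at the level of the bed, at x -44, y +55, z 15 mm in the base's axes. The pin stands upright: 10 mm in diameter for 4 mm, then it tapers to a blunt 3 to 5 mm nose, 9 mm high in all.
- pin_right (a point): Foot of the right (-y) pin, alike, at x -44, y -55, z 15 mm in the base's axes.
- carrier: Loose dark plate 120 (its x) x 190 (its y) x 10 mm, 0.3 to 0.5 kg, friction 0.5 to 0.7; origin: centre of its underside. Five half cassettes, fast in it, stand 3 mm above its top. Starts lying on both pin noses, near edge 10 to 14 mm up, far edge on the bed, centre 14 to 26 mm too near the robot (base's -x), up to 30 mm off sideways, turned up to 0.14 rad. Home: centred and flat on the bed, square with the base.
- hole_left (a point): Centre of the left (+y) hole, on the carrier's underside, at x -44, y +55, z 0 mm in the carrier's axes; the hole is 12 mm in diameter, with a steel rim on top. It belongs over the left pin.
- hole_right (a point): Centre of the right (-y) hole, on the underside, at x -44, y -55, z 0 mm in the carrier's axes; alike. It belongs over the right pin.
- bottle: Loose white wash bottle, 56 mm diameter, 130 mm high, origin under its centre; to be left alone.
- jar: Loose amber jar with a black lid, 54 mm diameter, 65 mm high, origin under its centre; to be left alone.
- cassette: Loose closed white cassette, 70 x 20 x 5 mm, lying on the bench, origin under its centre; to be left alone.
- bin: Loose clear open bin with cassettes, 100 x 140 x 45 mm, beyond the base, origin under its centre; to be left alone.
There are look-alikes about, which are no part of the job. There is more than one size of the carrier; the job needs the middle-sized.

How it is judged:
At the end, for the whole second after the job is handed in: Each hole's centre is within 2.5 mm of its own pin's axis and within 2 mm of the bed's height, and the carrier is flat on the base within 0.025 rad and at rest (horizontal distance between hole_left and pin_left below 0.0025 m and z of each of hole_left, hole_right in the frame of base below 0.017 m and horizontal distance between hole_right and pin_right below 0.0025 m and angle between the z axis of carrier and the z axis of base, either way round below 0.025 rad and linear speed of carrier below 0.01 m/s and angular speed of carrier below 0.05 rad/s); the robot touches nothing.
It fails at once if the carrier is lifted: its middle rises more than 5 mm above the height of the pin noses (z of carrier in the frame of base above 0.029 m).
It fails at once if the carrier is tipped by more than 0.22 rad (about 13 degrees) (angle between carrier's own z axis and vertical above 0.22 rad).
It fails at once if the wash bottle, jar, loose cassette or bin is moved by more than 15 mm or tipped over (distance of any of bottle, jar, cassette, bin from where it was at the start of the episode above 0.015 m or angle between any of bottle, jar, cassette, bin's own z axis and vertical above 0.3 rad).
It also fails if it takes over 64 s, if anything falls off the work surface, if the arm or the gripper's body presses on something with over 40 N, if the wrist force passes 120 N, or if a joint passes its speed limit or range.

## Working session

There is one attempt and no reset: what is moved stays moved. The work goes in short steps, Python scripts to look and compute and a tool call to move; the robot and the scene stay as the last step left them, time stands still between calls to the robot, and variables do not carry over. Pictures are saved under pics/ and viewed, at most 10 in all, crops included, and the job is handed in when it is done.

Besides the shell and the picture viewer there is one more tool, called as a command line: name --pt "numbers of a row" for each row, then --argument value for the rest. drive_tool: Moves the arm, as the interface text tells. Its arguments: {"type":"object","properties":{"plan":{"type":"array","items":{"type":"array","items":{"type":"number","minimum":-1,"maximum":1}}},"hand":{"type":"number"}},"required":["plan"]}

```bash
mkdir -p pics; cat > h.py <<'E'
import numpy as np, cv2
from bench import bot, viewer
def f(s): return s['frame'].shape[0]/2/np.tan(np.radians(s['fovy'])/2)
def unproj(s,u,v,d=None):
    d=s['depth'][int(v),int(u)] if d is None else d
    return s['R'].T@(np.array([(u-s['cx'])/f(s)*d,(v-s['cy'])/f(s)*d,d])-s['t'])
def cloud(s):
    v,u=np.mgrid[:s['depth'].shape[0],:s['depth'].shape[1]];d=s['depth']
    P=np.stack([(u-s['cx'])/f(s)*d,(v-s['cy'])/f(s)*d,d],-1)
    return (P-s['t'])@s['R']
def proj(s,X):
    c=s['R']@np.array(X)+s['t'];return f(s)*c[0]/c[2]+s['cx'],f(s)*c[1]/c[2]+s['cy']
def save(s,n): cv2.imwrite('pics/'+n,s['frame'][:,:,::-1])
E
python3 - <<'E'
from h import *
for n in('top','side'):
    s=viewer.snapshot(n);save(s,n+'0.png')
    np.savez(n+'0.npz',**{k:s[k] for k in('frame','depth','fovy','cx','cy','R','t')})
    print(n,s['fovy'],(-s['R'].T@s['t']).round(3))
    for t in('base','carrier','pin_left','pin_right','hole_left','hole_right','bottle','jar','cassette','bin'):
        print(t,[(round(r['conf'],2),np.round(r['xyz'],3).tolist(),np.round(proj(s,r['xyz'])).tolist()) for r in viewer.recognise(t,s)[:4]])
E
```

```text
top 46.64739350612291 [0.302 0.047 1.337]
base [(0.59, [0.574, 0.048, 0.013], [278.0, 183.0])]
carrier [(0.86, [0.509, 0.091, 0.036], [262.0, 205.0]), (0.83, [0.353, 0.333, 0.009], [172.0, 263.0]), (0.67, [0.255, -0.278, 0.016], [400.0, 300.0])]
pin_left [(0.6, [0.573, 0.05, 0.011], [278.0, 183.0])]
pin_right [(0.63, [0.575, 0.049, 0.012], [278.0, 182.0])]
hole_left [(0.96, [0.356, 0.332, 0.006], [173.0, 262.0]), (0.95, [0.516, 0.096, 0.032], [260.0, 202.0]), (0.73, [0.254, -0.281, 0.012], [401.0, 300.0])]
hole_right [(0.92, [0.354, 0.331, 0.011], [173.0, 263.0]), (0.88, [0.514, 0.097, 0.03], [260.0, 203.0]), (0.66, [0.255, -0.283, 0.012], [401.0, 300.0])]
bottle [(0.96, [0.498, 0.334, 0.092], [167.0, 205.0])]
jar [(0.62, [0.594, -0.159, 0.063], [355.0, 172.0])]
cassette [(0.69, [0.496, -0.175, 0.008], [359.0, 211.0])]
bin [(0.79, [0.749, 0.044, 0.004], [280.0, 123.0])]
side 54.58715743682986 [ 0.462 -0.618  0.843]
base [(0.75, [0.575, 0.004, 0.014], [297.0, 226.0])]
carrier [(0.88, [0.36, 0.327, 0.01], [213.0, 148.0]), (0.73, [0.248, -0.29, 0.012], [158.0, 353.0]), (0.64, [0.514, 0.085, 0.032], [271.0, 200.0]), (0.61, [0.569, 0.008, 0.008], [295.0, 227.0])]
pin_left [(0.82, [0.57, 0.006, 0.014], [295.0, 226.0])]
pin_right [(0.71, [0.572, 0.007, 0.016], [296.0, 225.0])]
hole_left [(0.94, [0.357, 0.327, 0.014], [212.0, 147.0]), (0.85, [0.517, 0.091, 0.029], [272.0, 199.0]), (0.85, [0.248, -0.294, 0.015], [157.0, 355.0])]
hole_right [(0.95, [0.251, -0.291, 0.017], [159.0, 353.0]), (0.86, [0.358, 0.323, 0.01], [212.0, 149.0]), (0.64, [0.508, 0.083, 0.032], [268.0, 201.0]), (0.37, [0.6, -0.177, 0.061], [320.0, 278.0])]
bottle [(0.78, [0.503, 0.329, 0.071], [260.0, 129.0])]
jar [(0.55, [0.599, -0.179, 0.06], [320.0, 279.0])]
cassette [(0.53, [0.494, -0.177, 0.002], [272.0, 295.0]), (0.3, [0.741, 0.053, 0.019], [357.0, 206.0])]
bin [(0.88, [0.741, 0.052, 0.019], [357.0, 206.0])]
```

View pics/top0.png

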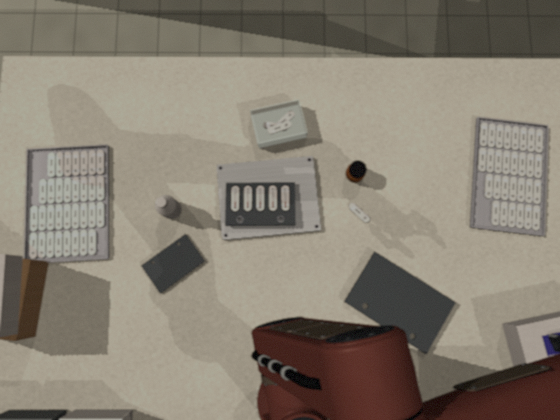

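View pics/side0.png

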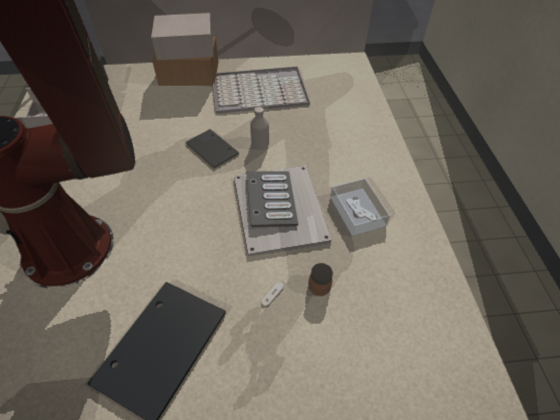

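The middle-sized carrier, with five cassettes, lies on the base at about (260,205) in the top view. It is too near the robot and about 30 mm off to the left. The bare plates at (173,263) and (400,300) are look-alikes. Next I'll fit box silhouettes to both.

```bash
cat >> h.py <<'E'
from scipy.optimize import least_squares
from scipy.spatial.transform import Rotation as Ro
def box(p,L,W,H):  # p: x,y,z,yaw,tilt(about own y)
    c=np.array([[i*L/2,j*W/2,k*H] for i in(-1,1) for j in(-1,1) for k in(0,1)])
    return Ro.from_euler('ZY',[p[3],p[4]]).apply(c)+p[:3]
def hull(s,X):
    return cv2.convexHull(np.array([proj(s,x) for x in X],np.float32))
def cont(m):
    c=max(cv2.findContours(m.astype(np.uint8),cv2.RETR_EXTERNAL,cv2.CHAIN_APPROX_NONE)[0],key=cv2.contourArea)
    return cv2.convexHull(c)[:,0].astype(float),c[:,0].astype(float)
def fit(views,dims,p0,free):
    p0=np.array(p0,float)
    def r(q):
        p=p0.copy();p[free]=q;X=box(p,*dims);o=[]
        for s,c in views:
            h=hull(s,X); o+=[cv2.pointPolygonTest(h,(float(a),float(b)),True)-.5 for a,b in c]
        return np.array(o)
    z=least_squares(r,p0[free],loss='soft_l1',f_scale=.7,diff_step=1e-4,x_scale=.01)
    p=p0.copy();p[free]=z.x;return p,np.sqrt(np.mean(r(z.x)**2)),np.median(abs(r(z.x)))
def masks(s,name,near):
    rs=viewer.regions_of(name,s)
    u,v=proj(s,near)
    for r in rs:
        if r['pixels'][int(v)-4:int(v)+5,int(u)-4:int(u)+5].any(): return r['pixels']
E
cat > m.py <<'E'
from h import *
import sys
tag=sys.argv[1]
S=[viewer.snapshot(n) for n in('top','side')]
V={};vis=[]
for s in S:
    g=cv2.cvtColor(s['frame'],cv2.COLOR_RGB2GRAY);o=s['frame'][:,:,::-1].copy()
    for n,near in(('base',(.575,.005,.015)),('carrier',(.515,.09,.03))):
        m=masks(s,n,near)
        if m is None: print('no',n);continue
        V.setdefault(n,[]).append((s,cont(m)[1])); cv2.drawContours(o,[cont(m)[1].astype(int)],-1,(0,0,255) if n=='base' else (0,255,0),1)
    u,v=map(int,proj(s,(.56,.05,.015)));c=o[v-60:v+60,u-65:u+65]
    vis.append(cv2.resize(c,None,fx=3,fy=3,interpolation=cv2.INTER_NEAREST))
cv2.imwrite(f'pics/{tag}.png',np.hstack(vis))
for n,d,p0,fr in(('base',(.21,.27,.015),[.575,.045,0,0,0],[0,1,3]),('carrier',(.12,.19,.01),[.515,.09,.02,0,.08],[0,1,2,3,4])):
    for vs in [V[n][:1],V[n][1:],V[n]]:
        if vs: 
          p,e,md=fit(vs,d,p0,fr);print(n,p.round(4),round(e,2),round(md,2))
    V[n+'p']=p
# depth heights of carrier top
for s in S[:2]:
    C=cloud(s);m=masks(s,'carrier',(.515,.09,.03));q=C[m&(s['depth']>0)];A=np.c_[q[:,:2]-q[:,:2].mean(0),np.ones(len(q))]
    print('plane',np.linalg.lstsq(A,q[:,2],rcond=None)[0].round(4))
E
python3 m.py fit0
```

```text
base [0.535  0.0753 0.     0.0999 0.    ] 0.47 0.3
base [0.5362 0.0779 0.     0.0935 0.    ] 10.65 0.6
base [0.5356 0.0762 0.     0.0984 0.    ] 7.98 0.49
carrier [5.147e-01 9.630e-02 1.300e-02 2.000e-04 2.870e-02] 0.43 0.32
carrier [0.5143 0.0959 0.0251 0.     0.068 ] 0.56 0.43
carrier [ 0.5133  0.0962  0.0245 -0.0015  0.0784] 0.58 0.27
plane [-0.0778 -0.0073  0.0333]
plane [-0.0842 -0.0049  0.0321]
```

View pics/fit0.png

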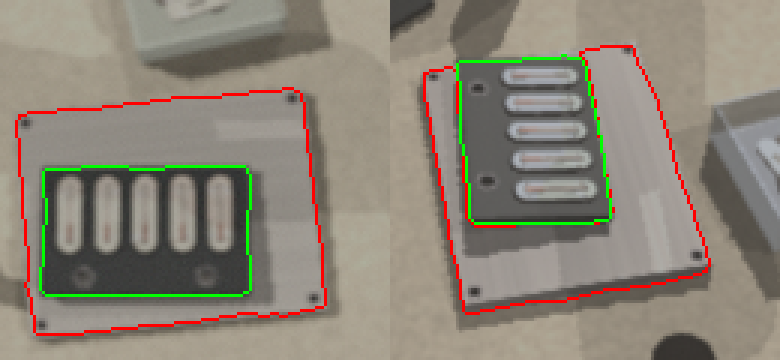

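Fits: base at (0.535, 0.0755) with yaw 0.098; carrier at (0.514, 0.096) with yaw about 0 and tilt about 0.08. In base axes the carrier needs +19 mm in x, −22 mm in y and +0.1 rad. First I'll push the left edge with the two open fingertips set parallel to the base's x, then push the near edge.

```bash
python3 - <<'E'
from h import *
o=bot.get_obs();print(o['eef_rot'],o['position'],o['grip_width'],o['force'],o['time_s'])
E
```

```text
[-3.14153544e+00  3.29251541e-06  3.19792822e-01] [ 0.19650104 -0.59330183  0.23126781] 0.08537194692074135 [-1.43508421 -0.28958768  0.17305065] 1.5
```

drive_tool --pt "0.5 1 0 0 0 0" --pt "0.5 1 0 0 0 0" --pt "0.5 1 0 0 0 0" --pt "0.5 1 0 0 0 0" --pt "0.5 1 0 0 0 0" --pt "0.5 1 0 0 0 0" --pt "0.5 1 0 0 0 0" --pt "0.5 1 0 0 0 0" --pt "0.5 1 0 0 0 0" --pt "0.5 1 0 0 0 0" --hand -1

```text
time_s: 2.5
position: [0.347, -0.2921, 0.2316]
eef_rot: [3.141, -0.0, 0.32]
force: [0.4, 0.1, 0.3]
grip_width: 0.0856
grip_force: 0.0
```

drive_tool --pt "0.28 0.86 0 0 0 0.018" --pt "0.28 0.86 0 0 0 0.018" --pt "0.28 0.86 0 0 0 0.018" --pt "0.28 0.86 0 0 0 0.018" --pt "0.28 0.86 0 0 0 0.018" --pt "0.28 0.86 0 0 0 0.018" --pt "0.28 0.86 0 0 0 0.018" --pt "0.28 0.86 0 0 0 0.018" --pt "0.28 0.86 0 0 0 0.018" --pt "0.28 0.86 0 0 0 0.018" --pt "0.28 0.86 0 0 0 0.018" --pt "0.28 0.86 0 0 0 0.0168"

```text
time_s: 3.7
position: [0.4476, 0.0174, 0.2316]
eef_rot: [3.141, 0.0, 1.674]
force: [-0.3, -0.3, -1.0]
grip_width: 0.0857
grip_force: 0.0
```

drive_tool --pt "0.28 0.86 0 0 0 0" --pt "0.28 0.86 0 0 0 0" --pt "0.28 0.86 0 0 0 0" --pt "0.28 0.86 0 0 0 0" --pt "0.28 0.86 0 0 0 0" --pt "0.28 0.86 0 0 0 0" --pt "0.28 0.86 0 0 0 0" --pt "0.25 0.86 0 0 0 0" --pt "0 0 -1 0 0 0" --pt "0 0 -1 0 0 0" --pt "0 0 -1 0 0 0" --pt "0 0 -1 0 0 0"

```text
time_s: 4.9
position: [0.5138, 0.2229, 0.1105]
eef_rot: [3.141, -0.0, 1.67]
force: [0.4, 0.7, -0.3]
grip_width: 0.0849
grip_force: 0.0
```

drive_tool --pt "0 0 -1 0 0 0" --pt "0 0 -1 0 0 0" --pt "0 0 -0.8 0 0 0" --pt "0 0 -0.4 0 0 0" --pt "0 0 -0.2 0 0 0" --pt "0 0 0 0 0 0"

```text
time_s: 5.5
position: [0.5136, 0.2227, 0.0092]
eef_rot: [-3.141, 0.0, 1.669]
force: [0.6, -0.5, -1.4]
grip_width: 0.0854
grip_force: 0.0
```

```bash
python3 - <<'E'
from h import *
o=bot.get_obs();print(o['position'],o['force'])
v=[]
for n in('top','side'):
    s=viewer.snapshot(n)
    u,w=map(int,proj(s,(.53,.13,.02)));v.append(cv2.resize(s['frame'][w-60:w+60,u-65:u+65,::-1],None,fx=3,fy=3,interpolation=cv2.INTER_CUBIC))
cv2.imwrite('pics/c1.png',np.hstack(v))
E
```

```text
[0.51360122 0.22268924 0.00915336] [ 0.5610958  -0.54185731 -1.43727876]
```

View pics/c1.png

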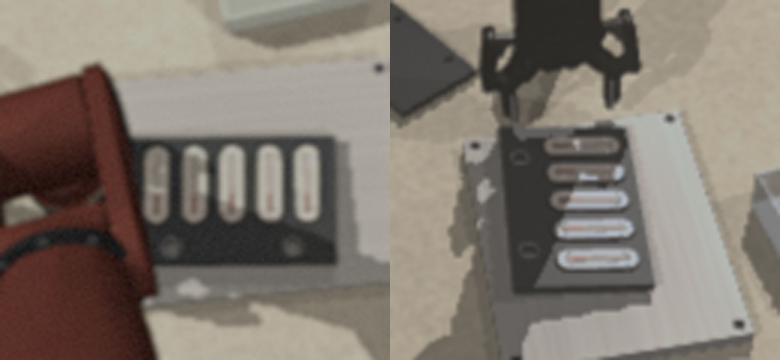

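The tips straddle the left edge. In the side crop, the fingers at (505,105) and (610,95) stand just beyond the carrier's edge at row 130. Now I'll push along base −y.

drive_tool --pt "0.012 -0.12 0 0 0 0" --pt "0.012 -0.12 0 0 0 0" --pt "0.012 -0.12 0 0 0 0" --pt "0.012 -0.12 0 0 0 0" --pt "0.012 -0.12 0 0 0 0" --pt "0.012 -0.12 0 0 0 0" --pt "0.012 -0.12 0 0 0 0" --pt "0.012 -0.12 0 0 0 0" --pt "0.012 -0.12 0 0 0 0" --pt "0.012 -0.12 0 0 0 0"

```text
time_s: 6.6
position: [0.5177, 0.1865, 0.0094]
eef_rot: [3.141, -0.0, 1.67]
force: [0.1, 2.2, 1.4]
grip_width: 0.0853
grip_force: 1.3
```

```bash
cat > m2.py <<'E'
from h import *
# carrier pose now, in base axes (base fixed)
B=np.array([.535,.0755]);yb=.0985
V=[]
g=[float(a) for a in __import__('sys').argv[1:3]]
for n in('top','side'):
    s=viewer.snapshot(n);m=masks(s,'carrier',(*g,.03))
    if m is None: print('none',n);continue
    V.append((s,cont(m)[1]))
    p,e,md=fit(V[-1:],(.12,.19,.01),[*g,.02,.05,.07],[0,1,3])
    print(n,m.sum(),p.round(4),round(e,2),round(md,2))
    q=cloud(s)[m&(s['depth']>0)];A=np.c_[q[:,:2]-q[:,:2].mean(0),np.ones(len(q))];print(' plane',np.linalg.lstsq(A,q[:,2],rcond=None)[0].round(4))
p,e,md=fit(V,(.12,.19,.01),[*g,.02,.05,.07],[0,1,2,3,4])
c,sn=np.cos(yb),np.sin(yb);R=np.array([[c,sn],[-sn,c]])
print('both',p.round(4),round(e,2),'base axes mm',(R@(p[:2]-B)*1e3).round(1),'yaw',round(p[3]-yb,4))
o=bot.get_obs();print('tool base',(R@(o['position'][:2]-B)*1e3).round(1),o['position'].round(4),'F',np.round(o['force'],1),'t',o['time_s'])
E
python3 m2.py .515 .08
```

```text
top 2530 [0.5259 0.0765 0.02   0.0833 0.07  ] 4.57 0.79
 plane [-0.1029  0.0267  0.0327]
side 2616 [0.5246 0.0821 0.02   0.0861 0.07  ] 0.49 0.33
 plane [-0.0783 -0.0038  0.0314]
both [0.5244 0.077  0.026  0.0849 0.0633] 3.31 base axes mm [-10.4   2.5] yaw -0.0136
tool base [ -6.8 111.7] [0.5172 0.186  0.0091] F [-0.6  0.5 -0.1] t 6.8
```

drive_tool --pt "0.004 -0.042 0 0 0 0" --pt "0.004 -0.042 0 0 0 0" --pt "0.004 -0.042 0 0 0 0" --pt "0.004 -0.042 0 0 0 0" --pt "0 0 0 0 0 0" --pt "-0.05 0.5 0 0 0 0" --pt "0 0.3 0.5 0 0 0" --pt "0 0 1 0 0 0" --pt "0 0 1 0 0 0" --pt "-0.5 0 1 0 0 0" --pt "-1 0 0.3 0 0 -0.02" --pt "-1 0 0 0 0 -0.02"

```text
time_s: 8.0
position: [0.4427, 0.2069, 0.1262]
eef_rot: [3.136, -0.002, 1.413]
force: [-0.0, 0.6, -0.3]
grip_width: 0.0856
grip_force: 0.0
```

drive_tool --pt "-1 0 0 0 0 -0.023" --pt "-1 0 0 0 0 -0.023" --pt "-0.3 -0.6 0 0 0 -0.023" --pt "0 -0.8 0 0 0 -0.023" --pt "0 -0.8 0 0 0 -0.023" --pt "0 -0.8 0 0 0 -0.023" --pt "0 -0.5 0 0 0 -0.023" --pt "0 0 0 0 0 -0.023" --pt "0 0 0 0 0 -0.023" --pt "0 0 0 0 0 -0.003" --pt "0 0 0 0 0 0"

```text
time_s: 9.1
position: [0.3722, 0.101, 0.1234]
eef_rot: [3.141, -0.0, 0.102]
force: [-0.6, -0.1, 0.3]
grip_width: 0.0855
grip_force: 0.0
```

```bash
python3 m2.py .523 .078; python3 -c "
from h import *
v=[]
print(bot.get_obs()['eef_rot'])
for n in('top','side'):
    s=viewer.snapshot(n)
    u,w=map(int,proj(s,(.53,.08,.02)));v.append(cv2.resize(s['frame'][w-60:w+60,u-65:u+65,::-1],None,fx=3,fy=3,interpolation=cv2.INTER_CUBIC))
cv2.imwrite('pics/c2.png',np.hstack(v))"
```

```text
top 3064 [0.5247 0.0739 0.02   0.1009 0.07  ] 0.4 0.29
 plane [-0.0859 -0.0089  0.0326]
side 2683 [0.5253 0.0764 0.02   0.0885 0.07  ] 0.49 0.35
 plane [-0.0718  0.0015  0.0312]
both [0.5245 0.0737 0.0234 0.0953 0.0696] 0.43 base axes mm [-10.7  -0.8] yaw -0.0032
tool base [-159.6   41.2] [0.3722 0.1008 0.1233] F [ 1.5 -0.   0.1] t 9.3
[3.14155363e+00 3.86907452e-05 1.00271022e-01]
```

View pics/c2.png

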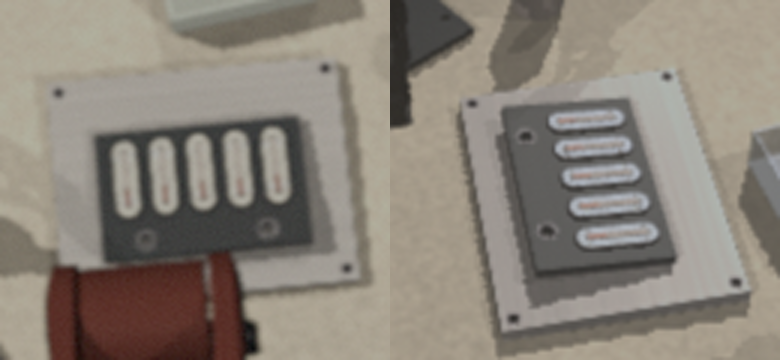

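The carrier is now aligned in yaw and about −1 mm off in y, with its holes still 10.7 mm short in x. In the side crop the holes are at (526,135) and (547,232) and the plate is still tilted. Next I'll push the near edge.

drive_tool --pt "0.74 -0.4 0 0 0 0" --pt "0.74 -0.4 0 0 0 0" --pt "0.73 -0.39 -0.3 0 0 0" --pt "0 0 -1 0 0 0" --pt "0 0 -1 0 0 0" --pt "0 0 -0.8 0 0 0" --pt "0 0 -0.5 0 0 0" --pt "0 0 -0.2 0 0 0" --pt "0 0 0 0 0 0"

```text
time_s: 10.3
position: [0.4377, 0.065, 0.0085]
eef_rot: [-3.141, 0.002, 0.099]
force: [0.0, -0.1, 0.5]
grip_width: 0.0854
grip_force: 0.0
```

drive_tool --pt "0.1 0.01 0 0 0 0" --pt "0.1 0.01 0 0 0 0" --pt "0.1 0.01 0 0 0 0" --pt "0.1 0.01 0 0 0 0" --pt "0.1 0.01 0 0 0 0" --pt "0.05 0.005 0 0 0 0"

```text
time_s: 10.9
position: [0.4556, 0.0666, 0.0095]
eef_rot: [3.142, -0.001, 0.099]
force: [0.6, 0.4, 0.2]
grip_width: 0.0854
grip_force: 0.2
```

```bash
python3 m2.py .53 .074|tail -4
```

```text
side 2458 [0.5282 0.0766 0.02   0.0708 0.07  ] 1.66 0.75
 plane [-0.1211 -0.0052  0.0317]
both [0.5297 0.0849 0.009  0.0608 0.0153] 1.51 base axes mm [-4.3  9.9] yaw -0.0377
tool base [-80.7  -1. ] [0.4548 0.0666 0.0092] F [-0.5 -0.2  0. ] t 11.1
```

drive_tool --pt "0.04 0.004 0 0 0 0" --pt "0.04 0.004 0 0 0 0" --pt "0.04 0.004 0 0 0 0" --pt "0.04 0.004 0 0 0 0" --pt "0.04 0.004 0 0 0 0" --pt "0 0 0 0 0 0"

```text
time_s: 11.7
position: [0.4612, 0.0672, 0.0092]
eef_rot: [-3.142, -0.0, 0.099]
force: [-1.3, -0.5, 0.4]
grip_width: 0.0856
grip_force: 0.6
```

drive_tool --pt "0.03 0.003 0 0 0 0" --pt "0.03 0.003 0 0 0 0" --pt "0 0 0 0 0 0"

```text
time_s: 12.0
position: [0.4639, 0.0674, 0.0097]
eef_rot: [3.141, -0.002, 0.099]
force: [0.2, 0.3, -0.8]
grip_width: 0.0853
grip_force: 0.0
```

```bash
python3 m2.py .53 .074
```

```text
none top
side 2384 [0.536  0.075  0.02   0.0808 0.07  ] 1.99 0.62
 plane [-0.0519  0.0065  0.0286]
both [ 0.5392  0.092  -0.002   0.0774  0.0709] 1.69 base axes mm [ 5.8 16. ] yaw -0.0211
tool base [-72.1  -1.1] [0.4633 0.0674 0.0096] F [ 0.1 -0.7 -0.3] t 12.2
```

drive_tool --pt "0.03 0.003 0 0 0 0" --pt "0 0 0 0 0 0" --pt "0 0 0 0 0 0"

```text
time_s: 12.5
position: [0.4638, 0.0675, 0.0093]
eef_rot: [3.142, -0.0, 0.099]
force: [-0.2, 0.6, 0.2]
grip_width: 0.0855
grip_force: 0.0
```

```bash
python3 -c "
from h import *
s=viewer.snapshot('side')
C=cloud(s);m=masks(s,'carrier',(.53,.075,.03));q=C[m&(s['depth']>0)];A=np.c_[q[:,:2]-q[:,:2].mean(0),np.ones(len(q))];print(np.linalg.lstsq(A,q[:,2],rcond=None)[0].round(4),bot.get_obs()['force'].round(1),bot.get_obs()['position'])
u,w=map(int,proj(s,(.53,.08,.02)));cv2.imwrite('pics/c3.png',cv2.resize(s['frame'][w-70:w+70,u-75:u+75,::-1],None,fx=4,fy=4,interpolation=cv2.INTER_CUBIC))"
```

```text
[-0.051   0.0012  0.029 ] [-0.  -0.1  0.2] [0.46371257 0.0674899  0.00930436]
```

View pics/c3.png

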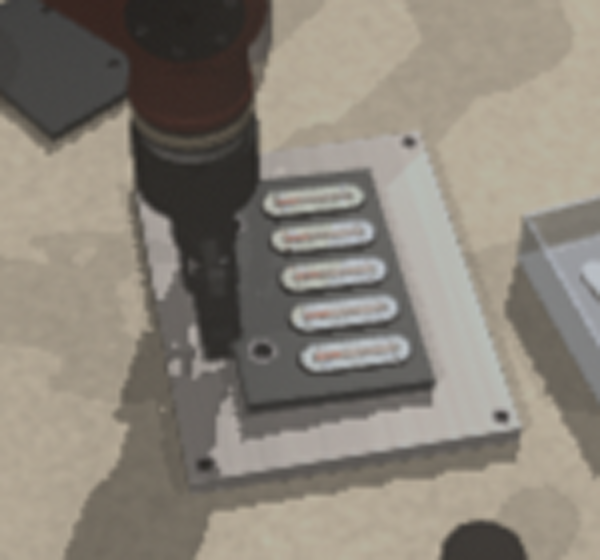

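The slope has fallen to 0.05, so the hole rims are already riding down the pin tapers at about 5 mm. I'll back off, shut the fingers and measure, then press down gently between the holes.

drive_tool --pt "-0.5 -0.05 0 0 0 0" --pt "-0.4 -0.04 0.3 0 0 0" --pt "0 0 1 0 0 0" --pt "0 0 1 0 0 0" --pt "-0.5 0 1 0 0 0" --pt "-1 0 0.4 0 0 0" --pt "-1 0 0 0 0 0" --pt "0 0 0 0 0 0" --hand 1

```text
time_s: 13.4
position: [0.358, 0.065, 0.1194]
eef_rot: [-3.141, 0.003, 0.099]
force: [-0.9, 0.2, -0.6]
grip_width: 0.0002
grip_force: 0.0
```

```bash
python3 m2.py .535 .075
```

```text
top 3003 [0.5323 0.0747 0.02   0.103  0.07  ] 0.45 0.3
 plane [-0.0316 -0.0036  0.0297]
side 2634 [0.5331 0.0759 0.02   0.0958 0.07  ] 0.35 0.25
 plane [-0.0312  0.0031  0.0287]
both [0.5325 0.0747 0.0213 0.0998 0.0684] 0.42 base axes mm [-2.6 -0.5] yaw 0.0013
tool base [-172.5    6.2] [0.3627 0.0647 0.1206] F [-0.6 -1.2  0.1] t 13.6
```

drive_tool --pt "0.9 0.05 0 0 0 0" --pt "0.9 0.05 0 0 0 0" --pt "0.9 0.05 0 0 0 0" --pt "0.9 0.05 0 0 0 0" --pt "0.55 0 -0.3 0 0 0" --pt "0 0 -1 0 0 0" --pt "0 0 -0.8 0 0 0" --pt "0 0 -0.5 0 0 0" --pt "0 0 -0.15 0 0 0" --pt "0 0 0 0 0 0"

```text
time_s: 14.6
position: [0.4862, 0.0707, 0.0367]
eef_rot: [-3.141, 0.002, 0.098]
force: [-0.3, -0.0, 0.3]
grip_width: -0.0
grip_force: 0.0
```

drive_tool --pt "0 0 -0.05 0 0 0" --pt "0 0 -0.05 0 0 0" --pt "0 0 -0.05 0 0 0" --pt "0 0 -0.05 0 0 0" --pt "0 0 -0.05 0 0 0" --pt "0 0 0 0 0 0"

```text
time_s: 15.2
position: [0.4864, 0.0708, 0.0304]
eef_rot: [-3.142, -0.001, 0.099]
force: [0.2, -0.0, 0.3]
grip_width: -0.0001
grip_force: 0.1
```

drive_tool --pt "0 0 -0.04 0 0 0" --pt "0 0 -0.04 0 0 0" --pt "0 0 -0.04 0 0 0" --pt "0 0 0 0 0 0"

```text
time_s: 15.6
position: [0.4857, 0.0707, 0.0263]
eef_rot: [-3.142, 0.001, 0.099]
force: [-0.2, 0.2, -0.0]
grip_width: 0.0001
grip_force: 0.0
```

drive_tool --pt "0 0 -0.03 0 0 0" --pt "0 0 -0.03 0 0 0" --pt "0 0 0 0 0 0"

```text
time_s: 15.9
position: [0.4862, 0.0707, 0.0251]
eef_rot: [-3.142, 0.0, 0.099]
force: [-0.5, 0.3, 1.7]
grip_width: 0.0002
grip_force: 1.1
```

drive_tool --pt "0 0 -0.04 0 0 0" --pt "0 0 0 0 0 0"

```text
time_s: 16.1
position: [0.4862, 0.0708, 0.025]
eef_rot: [-3.142, 0.001, 0.099]
force: [-5.1, -0.5, 11.8]
grip_width: 0.0001
grip_force: 5.6
```

drive_tool --pt "0 0 0.3 0 0 0" --pt "0 0 1 0 0 0" --pt "0 0 1 0 0 0" --pt "-0.5 0 1 0 0 0" --pt "-1 0 0 0 0 0" --pt "-1 0 0 0 0 0" --pt "-1 0 0 0 0 0" --pt "-1 0 0 0 0 0" --pt "0 0 0 0 0 0"

```text
time_s: 17.0
position: [0.347, 0.0709, 0.1213]
eef_rot: [-3.141, 0.003, 0.099]
force: [0.1, 0.0, 0.5]
grip_width: 0.0
grip_force: 0.0
```

```bash
python3 m2.py .535 .075;python3 - <<'E'
from h import *
v=[]
for n in('top','side'):
    s=viewer.snapshot(n)
    m=masks(s,'carrier',(.535,.075,.03));print(n,fit([(s,cont(m)[1])],(.12,.19,.01),[.535,.075,.015,.0985,0],[0,1,3])[0].round(4))
    u,w=map(int,proj(s,(.53,.08,.02)));v.append(cv2.resize(s['frame'][w-60:w+60,u-65:u+65,::-1],None,fx=3,fy=3,interpolation=cv2.INTER_CUBIC))
cv2.imwrite('pics/c4.png',np.hstack(v))
E
```

```text
top 3147 [0.5331 0.0751 0.02   0.1032 0.07  ] 0.73 0.52
 plane [ 0.0094 -0.0005  0.0266]
side 2630 [0.534  0.0735 0.02   0.1031 0.07  ] 0.48 0.33
 plane [0.0096 0.0079 0.0258]
both [0.5339 0.0749 0.0184 0.0998 0.0203] 0.57 base axes mm [-1.1 -0.5] yaw 0.0013
tool base [-182.    13.2] [0.3526 0.0707 0.1234] F [-0.2  0.7  0.8] t 17.2
top [0.5343 0.0753 0.015  0.0923 0.    ]
side [0.5349 0.0768 0.015  0.0996 0.    ]
```

View pics/c4.png

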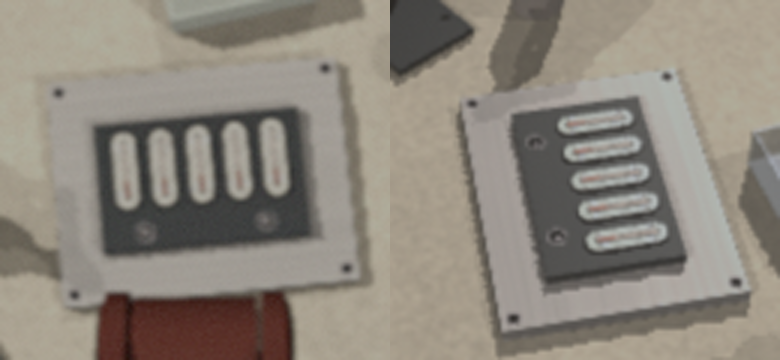

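The carrier lies flat: the slope is about 0, the top is at 25 mm, and both holes, at (536,142) and (557,236) in the side crop, show pins. Its fitted pose matches the base within 1 mm and the hand is clear.

```bash
python3 -c "
from h import *
print(bot.hand_in())"
```

```text
the job is handed in; nothing more can be done
None
```

The carrier is seated on both pins and lies flat on the base. The last fit put it within about 1 mm of home. The hand is clear and the job is handed in at about 17 s; the hand-in returned no verdict.

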